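# Hang the template plate on the twin pins of the leaning stand

### The arm

A 7-joint arm with a two-finger parallel gripper is mounted at the origin on a cart in front of the work surface, level with it; the furniture and walls round the work are solid. World frame = base frame: x ahead of the robot, y to its left, z up, the work surface at z = 0. Lengths are in m, angles in rad, forces in N, time in s.
With the tool pointing down it reaches from about 0.4 to 0.85 m from the base axis. Payload 10.4 kg.
Tool frame: the origin (TCP) lies at the very end of the fingers, on their centre line; the grasp point (between the pads) lies 19 mm behind it (r.pinch_z is the distance from the TCP to the grasp point, in m); z points along the fingers, y is the line along which they close (so a half turn about z gives the same grasp; the last joint's range is limited). The gripper opens to 87 mm and grips with 3 to 60 N. Pads are 19 mm wide; open, the fingers measure 117 mm over their backs; the gripper's body (75 mm by 190 mm) begins 51 mm behind the grasp point.
Start: joints at [1.25, 0.332, -0.065, 1.46, 0.022, 1.35, -0.088], TCP at [0.183, -0.598, 0.223] pointing down, gripper open.
Joint ranges: [-2.6, 2.6], [-0.5, 2.12], [-1.47, 1.34], [0.16, 2.42], [-1.27, 4.41], [0.06, 2.06], [-2.6, 2.6]. Speed limits (rad/s): [2.22, 2.22, 2.79, 2.79, 3.14, 3.14, 3.14].

### API

Orientations are given as a unit quaternion [x, y, z, w].
In Python, from bench import r, camera gives the robot as it stands. The module is installed in compiled form; this text tells all that it offers.
- The arm moves only by the shell command python3 -m pendant 'ROWS' [FORCE]. ROWS is JSON, a list of rows, each an object with "dp": the shift along the tool's x, y, z as a fraction of full scale, a list of three; "rotation": the turn, a rotation vector about the tool's x, y, z as a fraction of full scale, a list of three; "jaw": the opening, from 0 (shut) to 1 (fully open). A call has 1 to 8 rows; each row is the pose to reach, as a shift and turn from the pose commanded when the call began, along the tool's axes at that moment, turning the shorter way round; what a row does not reach only later rows make up. Full scale, the value 1, is 0.15 m for a shift and 2 pi rad for a turn. A row lasts 1/8 s, in which the tool goes at most 62.5 mm and 10.7 degrees, less where a joint would pass 70% of its speed; a pose out of reach is approached as far as the arm can. A call with a number of a shift or a turn outside -1 to 1 is refused whole. A call with a gripper value outside its range is refused whole. The fingers move at their own pace and stop on an object; FORCE is the grip in N (left out, the last holds). Time passes only in rows, so rows that repeat a pose let the fingers close. It gives the time, the measured TCP pose, the force, the opening and the grip force at its end, in the units of the state.
- r.read_state(): the state, without advancing time (a new reading comes with each control period).
- camera(name): name is "side" or "top" or "wrist"; returns a dict with "image" (420x560x3 uint8, red, green, blue), "z_map" (420x560 float32, m along the optical axis (not along the pixel's ray), 0 where there is no reading), "mtx" (3x3 intrinsics, pixels), "T" (4x4, takes a point from camera to world coordinates). Camera axes: x right, y down, z forward; pixel columns grow to the right and rows downward; lengths in m; the calibration is good to about 2 mm. A picture is of the moment at which its call begins.
- r.close_job(): hands the job in; it is judged then, once.
The state is a dict: "time": time; "joint_positions": joint angles; "joint_vel": joint speeds; "joint_torque": joint torques, N m; "ee_pos": TCP position; "eef_rot": TCP orientation; "ft_force": force on the tool from outside, world axes, zero at the start; "torque": the same for the moment, N m; "width": finger opening in m; "grip_force": force on a finger pad.
Only numpy, scipy, OpenCV 4.12 (cv2) and the standard library are available. Lean on these libraries where they do the work, as an engineer would, in place of code of your own. Each camera call takes 0.05 s, during which the arm holds its last target. There are 200 camera calls.

### The job

Pick up the aluminium template plate by its black grip and hang it on the leaning blue stand, so that both pins come through its two holes and it lies flush against the face; the pin bar may be clamped anywhere along its channel, so feel for the pins. Keep hold of the plate and press it flat until it is fully home, then let go and leave it there, and do not disturb the ivory slide box or the metal weight.

Things in the scene. Friction and masses are not known exactly. Their poses are not given: they have to be found in the camera images.
- template: loose aluminium plate, 80 (x) x 180 (y) x 10 mm, 0.25 to 0.46 kg, lying flat at the start. Origin: centre of its underside; y along its long side, z out of its top. Two 14 mm through holes at x = 0, y = -70 and +70 mm. It is the same after a half turn about z and may be hung either way round
- template_grip (a point): top of the black grip block on the middle of the plate, 44 mm above its underside. The block is 54 mm along the plate's x, 16 mm thick along its y, and stands from z = 10 to 44 mm; pinch it across its 16 mm (fingers closing along the plate's y), low and firmly: when tilted or pressed on the pins the plate can sag or slip 1 to 3 mm in a weak grip
- rest_face: leaning blue face of the fixed stand, 100 (x) x 220 (y) mm. Origin: middle of its surface, 62 mm above the bench. z points out of the face, along the pins, 30 degrees off vertical towards the stand's front; x points up the slope, away from the robot; y level along the face. Hung home, the plate's underside touches the face (plate origin at x = 0, z = 0; y as the pins stand)
- channel_mid (a point): middle of the 26 mm wide channel along the face (same point as rest_face). In it lies a steel bar with two brass pins at x = 0, 140 mm apart along the face's y, 12 mm thick, tips 22 mm above the face, the last 6 mm tapered to 7 mm. The bar is clamped rigidly in an unreported place: the middle between the pins is anywhere from y = -18 to +18 mm on the face
- stand: the whole fixed stand, foot 135 (x) x 220 (y) mm, 90 mm high at the back; origin: centre of its underside on the bench, z up; its front (-x) looks to the robot's side, turned at most 17 degrees
- slide_box: bystander to leave alone: loose ivory box of glass slides lying flat, 41 (x) x 85 (y) x 30 mm; origin: centre of its underside
- weight: bystander to leave alone: loose grey metal test weight standing upright, 38 mm across, 70 mm high, 0.5 kg; origin: centre of its underside

How it is judged:
By the outcome, as a careful person would: the job done as asked, in the order asked, and still so for the second after the job is handed in, with the robot touching nothing.
It also fails if it takes over 61 s, if anything falls off the work surface, if the arm or the gripper's body presses on something with over 40 N, if the wrist force passes 120 N, or if a joint passes its speed limit or range.

## Working session

There is one attempt and no reset: what is moved stays moved. The work goes in short steps, Python scripts to look and compute and a shell command to move; the robot and the scene stay as the last step left them, time stands still between calls to the robot, and variables do not carry over. Pictures are saved under pics/ and viewed, at most 10 in all, crops included, and the job is handed in when it is done.

```bash
mkdir -p pics
python3 - <<'E'
from bench import r,camera
import cv2,numpy as np
s=r.read_state();print(s)
ims=[]
for n in("top","side"):
    c=camera(n);np.savez(f"{n}0.npz",**c);cv2.imwrite(f"pics/{n}0.png",c["image"][:,:,::-1]);print(n,c["mtx"].round(1).tolist(),c["T"].round(3).tolist())
E
```

```text
{'time': 0.0, 'joint_positions': array([ 1.25041762,  0.33286291, -0.06469726,  1.46096651,  0.02160528,
        1.34993881, -0.08850222]), 'joint_vel': array([ 0.00074272,  0.00031777,  0.00052803, -0.00083189, -0.00013236,
        0.00129752,  0.00052783]), 'joint_torque': array([ 2.29689413e-04, -6.23272562e+01,  2.46732304e-02, -3.89893055e+01,
       -6.13057776e-02,  3.99638282e-02,  1.72192599e-04]), 'ee_pos': array([ 0.18324124, -0.59710256,  0.22174753]), 'eef_rot': array([ 9.88934845e-01,  1.48348660e-01, -1.48007573e-04, -7.24970440e-04]), 'ft_force': array([-0.36977581, -0.65784788, -0.77036306]), 'torque': array([ 0.01882968, -0.00213783, -0.04962733]), 'grip_force': 0.0, 'width': 0.08730873562899216}
top [[414.2, 0.0, 282.0], [0.0, 414.2, 214.5], [0.0, 0.0, 1.0]] [[-0.019, -0.993, 0.12, 0.455], [-1.0, 0.021, 0.015, 0.006], [-0.017, -0.12, -0.993, 0.905], [0.0, 0.0, 0.0, 1.0]]
side [[534.3, 0.0, 278.7], [0.0, 534.3, 215.2], [0.0, 0.0, 1.0]] [[1.0, 0.009, -0.029, 0.563], [0.03, -0.482, 0.875, -0.917], [-0.006, -0.876, -0.482, 0.562], [0.0, 0.0, 0.0, 1.0]]
```

View pics/top0.png

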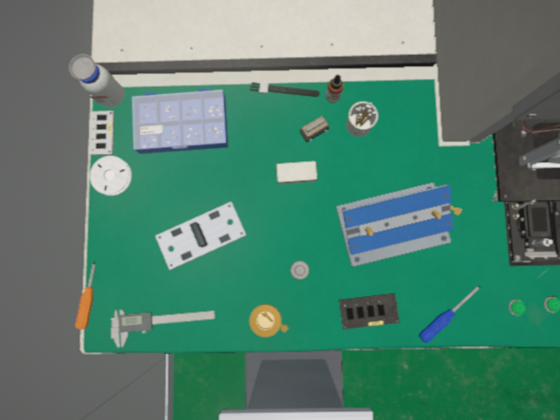

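View pics/side0.png

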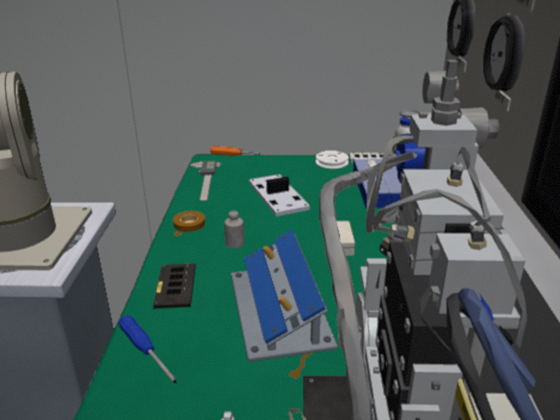

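The top view shows the template at about (201,235) with its dark grip, the stand at (397,223) with pins near (369,231) and (437,214), the box at (297,172), and the weight at (300,270). The side view shows the same layout, with the stand's upper edge away from the robot.

```bash
cat > h.py <<'E'
import numpy as np,cv2
from scipy.spatial.transform import Rotation as R
def world(c):
    v,u=np.mgrid[:420,:560];z=c["z_map"];K=c["mtx"]
    p=np.stack([(u-K[0,2])/K[0,0]*z,(v-K[1,2])/K[1,1]*z,z],-1)
    return p@c["T"][:3,:3].T+c["T"][:3,3]
def ray(c,u,v,h):
    K=c["mtx"];d=c["T"][:3,:3]@np.array([(u-K[0,2])/K[0,0],(v-K[1,2])/K[1,1],1.]);o=c["T"][:3,3]
    return o+d*(h-o[2])/d[2]
E
python3 - <<'E'
from h import *
c=dict(np.load("top0.npz"));W=world(c);hsv=cv2.cvtColor(c["image"],cv2.COLOR_RGB2HSV)
v,u=np.mgrid[:420,:560]
def box(a,b,d,e):return (u>=a)&(u<b)&(v>=d)&(v<e)
print("bench z",np.median(W[box(230,260,280,310)][:,2]))
def rect(m,h,n):
    m=m.astype(np.uint8)
    k=max(cv2.findContours(m,0,2)[0],key=cv2.contourArea)
    pts=np.array([ray(c,a,b,h)[:2] for a,b in k[:,0]],np.float32)
    q=cv2.minAreaRect(pts*1000);print(n,[np.round(x,1) for x in q],cv2.boxPoints(q).round(0).tolist())
notgreen=~((hsv[...,0]>60)&(hsv[...,0]<95)&(hsv[...,1]>120))
rect(box(145,255,190,280)&notgreen,.01,"plate")
rect(box(145,255,190,280)&(W[...,2]>.03),.044,"grip")
rect(box(270,325,155,190)&notgreen,.03,"box")
m=box(280,320,250,290)&(W[...,2]>.03);print("weight",W[m].mean(0))
blue=box(325,470,170,275)&(hsv[...,0]>100)&(hsv[...,0]<125)&(hsv[...,1]>120)
P=W[blue];P=P[P[:,2]>.02]
ce=P.mean(0)
for _ in range(3):
    ce=P.mean(0);n=np.linalg.svd(P-ce,full_matrices=False)[2][2];n*=np.sign(n[2]);P=P[abs((P-ce)@n)<.004]
print("face",ce,n,"tilt",np.degrees(np.arccos(n[2])),"yaw",np.degrees(np.arctan2(-n[1],-n[0])),len(P), np.abs((P-ce)@n).std())
br=box(325,455,170,275)&(hsv[...,0]>10)&(hsv[...,0]<28)&(hsv[...,1]>100)
k=cv2.connectedComponentsWithStats(br.astype(np.uint8));print(k[2],k[3])
for i in range(1,k[0]):
    print(i,np.c_[u[k[1]==i],v[k[1]==i]].tolist() if k[2][i,4]<60 else '',W[k[1]==i].mean(0))
E
```

```text
bench z -0.00010316479203931195
plate [array([522.8, 197.9]), array([ 85.7, 185.4]), np.float64(23.4)] [[447.0, 266.0], [520.0, 96.0], [599.0, 130.0], [525.0, 300.0]]
grip [array([522.3, 197.5]), array([54.9, 17.3]), np.float64(23.7)] [[494.0, 194.0], [501.0, 179.0], [551.0, 201.0], [544.0, 217.0]]
box [array([653. , -13.3]), array([47.3, 88.9]), np.float64(2.9)] [[627.0, 30.0], [632.0, -59.0], [679.0, -56.0], [674.0, 32.0]]
weight [ 0.44468128 -0.01267196  0.08052249]
face [ 0.55527903 -0.26167994  0.06463042] [-0.90140992 -0.2815129   0.32895385] tilt 70.7947091420533 yaw 17.343733708581635 7 0.0002045527006011783
[[     0      0    560    420 235124]
 [   450    207      5      5     11]
 [   433    211      7      7     34]
 [   366    227      6      8     31]] [[279.45752454 209.49660179]
 [452.54545455 208.36363636]
 [435.97058824 214.05882353]
 [368.64516129 230.67741935]]
1 [[450, 207], [451, 207], [452, 207], [451, 208], [452, 208], [453, 208], [454, 208], [453, 209], [454, 209], [454, 210], [454, 211]] [ 5.70643652e-01 -3.53899752e-01  3.56312740e-04]
2 [[433, 211], [434, 211], [435, 211], [433, 212], [434, 212], [435, 212], [436, 212], [433, 213], [434, 213], [435, 213], [436, 213], [437, 213], [438, 213], [433, 214], [434, 214], [435, 214], [436, 214], [437, 214], [438, 214], [439, 214], [434, 215], [435, 215], [436, 215], [437, 215], [438, 215], [439, 215], [435, 216], [436, 216], [437, 216], [438, 216], [439, 216], [437, 217], [438, 217], [439, 217]] [ 0.55004447 -0.28947048  0.07753788]
3 [[367, 227], [366, 228], [367, 228], [368, 228], [369, 228], [366, 229], [367, 229], [368, 229], [369, 229], [370, 229], [366, 230], [367, 230], [368, 230], [369, 230], [370, 230], [367, 231], [368, 231], [369, 231], [370, 231], [371, 231], [368, 232], [369, 232], [370, 232], [371, 232], [368, 233], [369, 233], [370, 233], [371, 233], [369, 234], [370, 234], [371, 234]] [ 0.51946065 -0.15388266  0.07733188]
```

Run:
```python
from h import *
for nm in("top","side"):
    c=dict(np.load(nm+"0.npz"));W=world(c);hsv=cv2.cvtColor(c["image"],cv2.COLOR_RGB2HSV)
    inb=(W[...,0]>.44)&(W[...,0]<.66)&(W[...,1]>-.36)&(W[...,1]<-.08)&(W[...,2]>.015)&(W[...,2]<.12)
    blue=inb&(hsv[...,0]>100)&(hsv[...,0]<125)&(hsv[...,1]>120)
    P=W[blue]
    A=np.c_[P[:,:2],np.ones(len(P))];w=np.ones(len(P),bool)
    for t in(.02,.01,.005,.004,.003):
        x=np.linalg.lstsq(A[w],P[w,2],rcond=None)[0];w=abs(P[:,2]-A@x)<t
    n=np.array([-x[0],-x[1],1]);n/=np.linalg.norm(n)
    k=cv2.findContours((blue).astype(np.uint8),0,2)[0]
    Q=P[w];hull=Q
    print(nm,len(P),w.sum(),"n",n,"tilt",np.degrees(np.arccos(n[2])),"yaw",np.degrees(np.arctan2(-n[1],-n[0])),"plane z=",x)
    t=np.radians(12.7)
    t=np.arctan2(-n[1],-n[0]);ey=np.array([-np.sin(t),np.cos(t),0]);ex=np.cross(ey,n)
    for s in("ex","ey"):
        e=eval(s);d=Q@e;print(s,np.percentile(d,[.5,99.5]),np.ptp(np.percentile(d,[.5,99.5])))
    mid=[np.percentile(Q@e,[.5,99.5]).mean() for e in(ex,ey)]
    o=ex*mid[0]+ey*mid[1];o=o+n*(np.median((Q-o)@n));print("origin",o)
    br=inb&(hsv[...,0]>10)&(hsv[...,0]<28)&(hsv[...,1]>100)
    k=cv2.connectedComponentsWithStats(br.astype(np.uint8))
    for i in range(1,k[0]):
        if k[2][i,4]>15:
            B=W[k[1]==i]-o;h=B@n;print("pin",k[3][i],k[2][i,4],"xyz in face",np.median(B@ex),np.median(B@ey),h.min(),h.max(), "top half:",(B@ex)[h>.012].mean(),(B@ey)[h>.012].mean())
```

```text
top 3283 3143 n [-0.48671793 -0.10829182  0.86682094] tilt 29.908712336186653 yaw 12.543646152454443 plane z= [ 0.56149766  0.12492986 -0.2133337 ]
ex [0.39793662 0.49603345] 0.09809683054221863
ey [-0.4388576  -0.22316985] 0.2156877503393875
origin [ 0.54011061 -0.21893657  0.06256808]
pin [435.97058824 214.05882353] 34 xyz in face 0.0030124869846356386 -0.07061690330860335 0.005171093620809471 0.02285418381913699 top half: 0.00209450655544924 -0.07133844953469401
pin [368.64516129 230.67741935] 31 xyz in face 0.0027865577557096488 0.06807472861804868 0.001251577258796457 0.024272687420453177 top half: 0.0016243386131786477 0.0676689542492094
side 3868 3708 n [-0.48716815 -0.10944263  0.8664234 ] tilt 29.954361690644376 yaw 12.66132927976223 plane z= [ 0.56227492  0.12631542 -0.2140004 ]
ex [0.39634582 0.49421569] 0.09786986910739448
ey [-0.44356995 -0.22557692] 0.21799302690356148
origin [ 0.54005298 -0.22158889  0.06173808]
pin [268.42857143 251.97142857] 70 xyz in face 0.000510563733567157 0.06474936261171478 -0.008786751224003202 0.022354891525570356 top half: 0.000635236508746172 0.06564543602651933
pin [284.95652174 303.06521739] 92 xyz in face 0.0004558609234725235 -0.07522505664989558 0.0006386314232722199 0.023292332885627088 top half: 0.0003023365988542145 -0.07421901259432273
```

```bash
cat >> h.py <<'E'
def go(p,yaw,tilt=0,back=0):
    """print dp/rotation to TCP p (m) with tool x at yaw (deg), tilted"""
    from bench import r
    s=r.read_state();Rc=R.from_quat(s["eef_rot"])
    n=np.array([-np.sin(np.radians(tilt))*np.cos(np.radians(yaw)),-np.sin(np.radians(tilt))*np.sin(np.radians(yaw)),np.cos(np.radians(tilt))])
    ey=np.array([-np.sin(np.radians(yaw)),np.cos(np.radians(yaw)),0]);ex=np.cross(ey,n)
    Rt=R.from_matrix(np.c_[ex,-ey,-n])
    print("t",round(s["time"],2),"pos",s["ee_pos"].round(4),"dp",(Rc.inv().apply(np.array(p)-s["ee_pos"])/.15).round(3),"rot",((Rc.inv()*Rt).as_rotvec()/2/np.pi).round(4),"F",s["ft_force"].round(1),"w",round(s["width"],4))
E
python3 - <<'E'
from h import *
c=dict(np.load("top0.npz"));W=world(c);
for h in(.1,.15,.2,.3,.4):
    q=W[(W[...,2]>h)&(c["z_map"]>0)];print(h,len(q))
    for y in np.arange(-.75,.5,.1):
        s=q[(q[:,1]>y)&(q[:,1]<y+.1)];print("  y",round(y,2),"x",s[:,0].min().round(2) if len(s) else '', end=';')
go([.5225,.1977,.12],23.4)
E
```

```text
0.1 35194
  y -0.75 x ;  y -0.65 x ;  y -0.55 x 0.63;  y -0.45 x 0.64;  y -0.35 x 0.72;  y -0.25 x 0.75;  y -0.15 x 0.75;  y -0.05 x ;  y 0.05 x ;  y 0.15 x ;  y 0.25 x ;  y 0.35 x 0.83;  y 0.45 x 0.18;0.15 25735
  y -0.75 x ;  y -0.65 x ;  y -0.55 x 0.63;  y -0.45 x 0.64;  y -0.35 x 0.72;  y -0.25 x ;  y -0.15 x ;  y -0.05 x ;  y 0.05 x ;  y 0.15 x ;  y 0.25 x ;  y 0.35 x ;  y 0.45 x 0.2;0.2 15998
  y -0.75 x ;  y -0.65 x ;  y -0.55 x 0.63;  y -0.45 x 0.64;  y -0.35 x 0.72;  y -0.25 x ;  y -0.15 x ;  y -0.05 x ;  y 0.05 x ;  y 0.15 x ;  y 0.25 x ;  y 0.35 x ;  y 0.45 x 0.21;0.3 4610
  y -0.75 x ;  y -0.65 x ;  y -0.55 x ;  y -0.45 x 0.69;  y -0.35 x 0.72;  y -0.25 x ;  y -0.15 x ;  y -0.05 x ;  y 0.05 x ;  y 0.15 x ;  y 0.25 x ;  y 0.35 x ;  y 0.45 x ;0.4 419
  y -0.75 x ;  y -0.65 x ;  y -0.55 x ;  y -0.45 x ;  y -0.35 x 0.72;  y -0.25 x ;  y -0.15 x ;  y -0.05 x ;  y 0.05 x ;  y 0.15 x ;  y 0.25 x ;  y 0.35 x ;  y 0.45 x ;t 0.1 pos [ 0.1833 -0.5972  0.2219] dp [ 3.717 -4.401  0.684] rot [-0.0002  0.     -0.0176] F [0.  0.2 0.2] w 0.087
```

```bash
python3 -m pendant '[{"dp":[0.3,-0.35,0],"rotation":[0,0,0],"jaw":1},{"dp":[0.6,-0.7,0],"rotation":[0,0,0],"jaw":1},{"dp":[0.9,-1,0],"rotation":[0,0,0],"jaw":1},{"dp":[0.9,-1,0],"rotation":[0,0,0],"jaw":1}]'
```

```text
time: 0.6
ee_pos: [0.2706, -0.4111, 0.2227]
eef_rot: [0.989, 0.151, 0.0, -0.0]
ft_force: [-1.4, -0.6, 0.9]
width: 0.0868
grip_force: 0.0
```

```bash
python3 -m pendant '[{"dp":[0.3,-0.3,0],"rotation":[0,0,0],"jaw":1},{"dp":[0.6,-0.6,0],"rotation":[0,0,0],"jaw":1},{"dp":[0.95,-0.9,0],"rotation":[0,0,0],"jaw":1}]'
python3 -m pendant '[{"dp":[0.3,-0.3,0],"rotation":[0,0,0],"jaw":1},{"dp":[0.6,-0.6,0],"rotation":[0,0,0],"jaw":1},{"dp":[0.9,-0.9,0],"rotation":[0,0,0],"jaw":1}]'
python3 -m pendant '[{"dp":[0.3,-0.3,0],"rotation":[0,0,0],"jaw":1},{"dp":[0.5,-0.6,0],"rotation":[0,0,0],"jaw":1},{"dp":[0.6,-0.95,0],"rotation":[0,0,-0.0176],"jaw":1}]'
python3 -c "
from h import *
go([.5225,.1977,.15],23.4)"
```

```text
time: 0.98
ee_pos: [0.3606, -0.2501, 0.2225]
eef_rot: [0.989, 0.148, -0.0, 0.0]
ft_force: [1.4, -1.4, -0.3]
width: 0.0868
grip_force: 0.0
time: 1.35
ee_pos: [0.4488, -0.0844, 0.2226]
eef_rot: [0.989, 0.148, 0.0, 0.0]
ft_force: [1.0, -0.2, -0.1]
width: 0.0869
grip_force: 0.0
time: 1.72
ee_pos: [0.4932, 0.0782, 0.2222]
eef_rot: [0.979, 0.203, -0.0, -0.0]
ft_force: [-0.7, 0.5, -1.1]
width: 0.087
grip_force: 0.0
t 1.73 pos [0.4932 0.0782 0.2222] dp [ 0.496 -0.653  0.482] rot [-0.0002 -0.      0.0001] F [-0.7  0.5 -1.1] w 0.087
```

```bash
python3 -m pendant '[{"dp":[0.25,-0.33,0.2],"rotation":[0,0,0],"jaw":1},{"dp":[0.496,-0.653,0.48],"rotation":[0,0,0],"jaw":1},{"dp":[0.496,-0.653,0.48],"rotation":[0,0,0],"jaw":0.6},{"dp":[0.496,-0.653,0.48],"rotation":[0,0,0],"jaw":0.6}]'
python3 - <<'E'
from h import *
from bench import camera
c=camera("wrist");cv2.imwrite("pics/w1.png",c["image"][:,:,::-1])
W=world(c)
go([.5225,.1977,.013],23.4)
m=(W[...,2]>.036)&(W[...,2]<.05)&(c["z_map"]>0)&(np.hypot(W[...,0]-.5225,W[...,1]-.1977)<.06)
print(m.sum(),W[m].mean(0),cv2.minAreaRect((W[m][:,:2]*1000).astype(np.float32)))
m=(W[...,2]>.006)&(W[...,2]<.014)&(c["z_map"]>0)&(np.hypot(W[...,0]-.5225,W[...,1]-.1977)<.12)
print(m.sum(),cv2.minAreaRect((W[m][:,:2]*1000).astype(np.float32)))
E
```

```text
time: 2.22
ee_pos: [0.5216, 0.1966, 0.1497]
eef_rot: [0.979, 0.203, -0.001, -0.0]
ft_force: [0.8, -1.2, -0.6]
width: 0.0744
grip_force: 0.0
t 2.27 pos [0.5221 0.1954 0.1506] dp [ 0.009 -0.013  0.917] rot [ 0.      0.0001 -0.0001] F [-0.5 -0.2 -0.1] w 0.0706
1449 [0.52445401 0.19855006 0.04256132] ((523.4638061523438, 197.99496459960938), (53.6619873046875, 15.553474426269531), 23.07124900817871)
18045 ((522.758544921875, 197.9173583984375), (80.84336853027344, 180.55291748046875), 23.258729934692383)
```

View pics/w1.png

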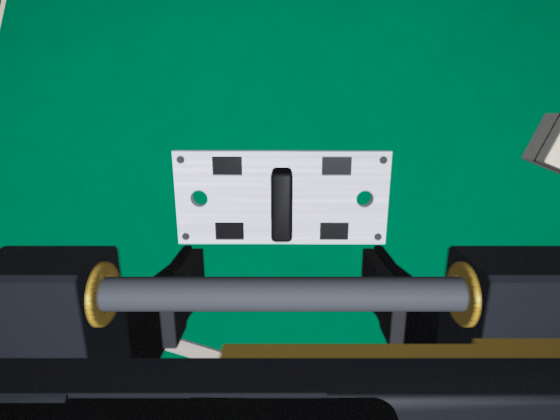

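The wrist view shows the plate squarely between the fingers, with the grip at (282,204) and holes at (199,198) and (365,198). The measured size matches the 80 x 180 mm given.

```bash
python3 -m pendant '[{"dp":[0.01,-0.012,0.35],"rotation":[0,0,0],"jaw":0.6},{"dp":[0.01,-0.012,0.65],"rotation":[0,0,0],"jaw":0.6},{"dp":[0.01,-0.012,0.85],"rotation":[0,0,0],"jaw":0.6},{"dp":[0.01,-0.012,0.915],"rotation":[0,0,0],"jaw":0.6},{"dp":[0.01,-0.012,0.915],"rotation":[0,0,0],"jaw":0.6}]'
python3 -m pendant '[{"dp":[0,0,0],"rotation":[0,0,0],"jaw":0},{"dp":[0,0,0],"rotation":[0,0,0],"jaw":0},{"dp":[0,0,0],"rotation":[0,0,0],"jaw":0},{"dp":[0,0,0],"rotation":[0,0,0],"jaw":0},{"dp":[0,0,0],"rotation":[0,0,0],"jaw":0},{"dp":[0,0,0],"rotation":[0,0,0],"jaw":0}]' 55
```

```text
time: 2.9
ee_pos: [0.5233, 0.1977, 0.0142]
eef_rot: [0.979, 0.202, 0.0, 0.0]
ft_force: [-0.4, -0.4, 0.4]
width: 0.052
grip_force: 0.0
time: 3.65
ee_pos: [0.5225, 0.1988, 0.0134]
eef_rot: [0.979, 0.203, 0.0, 0.0]
ft_force: [-1.5, -0.2, 1.7]
width: 0.0158
grip_force: 55.0
```

```bash
python3 -m pendant '[{"dp":[0,0,-0.2],"rotation":[0,0,0],"jaw":0},{"dp":[0,0,-0.5],"rotation":[0,0,0],"jaw":0},{"dp":[0,0,-0.8],"rotation":[0,0,0],"jaw":0},{"dp":[0,0,-1],"rotation":[0,0,0],"jaw":0}]'
python3 -m pendant '[{"dp":[0,0.25,-0.2],"rotation":[0,0,0],"jaw":0},{"dp":[0,0.6,-0.4],"rotation":[0,0,0],"jaw":0},{"dp":[0,1,-0.4],"rotation":[0,0,0.0295],"jaw":0},{"dp":[0,1,-0.4],"rotation":[0,0,0.0295],"jaw":0}]'
python3 -c "
from h import *
go([.43,-.23,.22],12.6)
go([.4755,-.236,.1777],12.6,30)"
```

```text
time: 4.15
ee_pos: [0.5224, 0.199, 0.1649]
eef_rot: [0.979, 0.203, 0.0, 0.0]
ft_force: [1.0, -0.3, -3.1]
width: 0.0155
grip_force: 55.0
time: 4.65
ee_pos: [0.5833, 0.0545, 0.2221]
eef_rot: [0.994, 0.106, -0.001, 0.001]
ft_force: [-0.3, 1.8, -3.2]
width: 0.0156
grip_force: 55.0
t 4.65 pos [0.5833 0.0545 0.2221] dp [-1.398  1.639  0.02 ] rot [ 0.0003  0.0003 -0.0013] F [-0.3  1.8 -3.2] w 0.0156
t 4.65 pos [0.5833 0.0545 0.2221] dp [-1.109  1.742  0.302] rot [ 0.0007  0.0836 -0.0012] F [-0.3  1.8 -3.2] w 0.0156
```

```bash
python3 -m pendant '[{"dp":[-0.25,0.25,0],"rotation":[0,0,0],"jaw":0},{"dp":[-0.5,0.55,0],"rotation":[0,0,0],"jaw":0},{"dp":[-0.75,0.9,0],"rotation":[0,0,0],"jaw":0}]'
python3 -m pendant '[{"dp":[-0.25,0.25,0],"rotation":[0,0,-0.0013],"jaw":0},{"dp":[-0.45,0.55,0],"rotation":[0,0,-0.0013],"jaw":0},{"dp":[-0.65,0.74,0],"rotation":[0,0,-0.0013],"jaw":0},{"dp":[-0.65,0.74,0],"rotation":[0,0,-0.0013],"jaw":0}]'
python3 - <<'E'
from h import *
from bench import camera
c=camera("wrist");cv2.imwrite("pics/w2.png",c["image"][:,:,::-1]);np.savez("w2.npz",**c)
go([.4755,-.236,.1777],12.6,30)
E
```

```text
time: 5.03
ee_pos: [0.5015, -0.0939, 0.2226]
eef_rot: [0.994, 0.113, -0.0, -0.0]
ft_force: [0.6, -0.6, -3.6]
width: 0.0158
grip_force: 55.0
time: 5.52
ee_pos: [0.4301, -0.2258, 0.2224]
eef_rot: [0.994, 0.113, -0.001, -0.0]
ft_force: [-0.3, -0.8, -4.1]
width: 0.0156
grip_force: 55.0
t 5.58 pos [ 0.4315 -0.2237  0.2227] dp [0.267 0.147 0.299] rot [-0.0005  0.0835  0.0015] F [-0.3  0.2 -3.5] w 0.0154
```

View pics/w2.png

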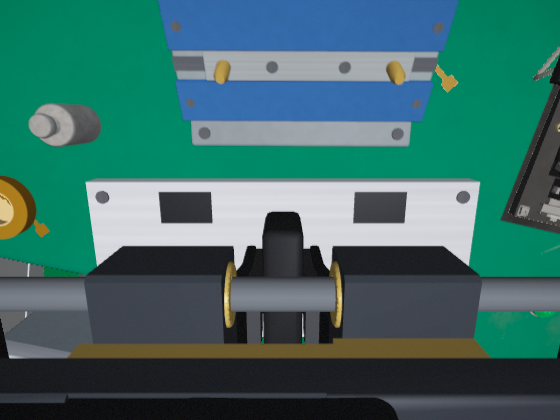

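The wrist view clearly shows both pins, at (222,71) and (397,71), the channel, and the held plate's far edge at row 180.

```bash
cat > face.py <<'E'
from h import *
c=dict(np.load("w2.npz"));W=world(c);hsv=cv2.cvtColor(c["image"],cv2.COLOR_RGB2HSV);v,u=np.mgrid[:420,:560]
blue=(v<140)&(u>150)&(u<470)&(hsv[...,0]>100)&(hsv[...,0]<125)&(hsv[...,1]>120)&(W[...,2]>.01)
P=W[blue];w=np.ones(len(P),bool);A=np.c_[P[:,:2],np.ones(len(P))]
for t in(.02,.01,.005,.003,.002):
    x=np.linalg.lstsq(A[w],P[w,2],rcond=None)[0];w=abs(P[:,2]-A@x)<t
n=np.array([-x[0],-x[1],1]);n/=np.linalg.norm(n);t=np.arctan2(-n[1],-n[0])
print("n",n,"tilt",np.degrees(np.arccos(n[2])),"yaw",np.degrees(t))
ey=np.array([-np.sin(t),np.cos(t),0]);ex=np.cross(ey,n);Q=P[w]
ch=(v<140)&(abs(W@n-np.median(Q@n))<.02)
print("y range",np.percentile(Q@ey,[.3,99.7]),"x range",np.percentile(Q@ex,[.3,99.7]))
d=np.median(Q@n)
br=(v<100)&(u>200)&(u<415)&(hsv[...,0]>8)&(hsv[...,0]<30)&(hsv[...,1]>100)
k=cv2.connectedComponentsWithStats(br.astype(np.uint8))
for i in range(1,k[0]):
    if k[2][i,4]<40:continue
    B=W[k[1]==i];h=B@n-d;print(k[2][i],"h",h.min(),h.max())
    for lo,hi in((.002,.008),(.008,.015),(.015,.021),(.0205,.03)):
        s=(h>lo)&(h<hi)
        if s.sum()>4:
            b=B[s];yy=b@ey;print(lo,s.sum(),"y",yy.min(),yy.max(),(yy.min()+yy.max())/2,"x mean/min",(b@ex).mean(),(b@ex).min(),(b@ex).max())
print("d",d,"ex",ex,"ey",ey,"n",n)
# plate far edge
m=(W[...,2]>.19)&(v>170)&(v<250)&(hsv[...,1]<60)&(hsv[...,2]>150);q=W[m]
print("plate top z",np.median(q[:,2]),cv2.minAreaRect((q[:,:2]*1000).astype(np.float32)),cv2.boxPoints(cv2.minAreaRect((q[:,:2]*1000).astype(np.float32))))
E
python3 face.py
```

```text
n [-0.48685065 -0.10756071  0.86683744] tilt 29.906816522952923 yaw 12.45832282868943
y range [-0.43957124 -0.22270815] x range [0.39776656 0.49564403]
[214  60  16  23 270] h -0.0020701172898957565 0.2983545100863368
0.002 45 y -0.26992956239612703 -0.2594889941002571 -0.26470927824819207 x mean/min 0.4500434319833907 0.4475112776020241 0.45167037704378227
0.008 50 y -0.27004308296351376 -0.2593511184085338 -0.2646971006860238 x mean/min 0.45007080539277644 0.4471899839129781 0.4517202319408344
0.015 90 y -0.2699891048963733 -0.25889647629418633 -0.2644427905952798 x mean/min 0.4489160028659083 0.4446222530156527 0.45147213495210425
0.0205 66 y -0.2689027997747069 -0.26118672698668655 -0.2650447633806967 x mean/min 0.4466107345360373 0.4433822907708669 0.44983078937580745
[387  61  18  23 293] h -0.0028844832896934014 0.2983545100863368
0.002 50 y -0.4080572109944984 -0.39830981933063714 -0.4031835151625678 x mean/min 0.4496558801166863 0.4442149836211115 0.4516883350389232
0.008 61 y -0.40760034418852814 -0.39825619159633113 -0.40292826789242964 x mean/min 0.4495260024527977 0.4445668910817888 0.4519129924607393
0.015 104 y -0.4083080853959208 -0.39862245848565936 -0.40346527194079007 x mean/min 0.44877296281841217 0.44354392360120076 0.4519567900737516
0.0205 63 y -0.40689217903920244 -0.3997860463058794 -0.4033391126725409 x mean/min 0.44706053693728065 0.44354392360120076 0.45072577912993267
d -0.18593240577360026 ex [0.84642618 0.18700232 0.49859087] ey [-0.2157294   0.97645319  0.        ] n [-0.48685065 -0.10756071  0.86683744]
plate top z 0.21794523133242863 ((467.98126220703125, -217.64346313476562), (61.93937301635742, 181.21885681152344), 12.880077362060547) [[ 417.59296 -136.21736]
 [ 457.98865 -312.87656]
 [ 518.36957 -299.06958]
 [ 477.97388 -122.41037]]
```

Run:
```python
from h import *
c=dict(np.load("w2.npz"));W=world(c);v,u=np.mgrid[:420,:560]
print("wrist cam T",c["T"].round(3).tolist())
m=(abs(W[...,2]-.219)<.003)&(v>170)&(v<270)
t=np.radians(12.46);e=np.array([np.cos(t),np.sin(t),0]);f=np.array([-np.sin(t),np.cos(t),0]);T=np.array([.4315,-.2237,.2227])
q=W[m]-T
for row in (178,180,182,184,190,200,220): 
    s=m&(v==row); 
    if s.any(): a=W[s]-T;print(row,s.sum(),"x",np.median(a@e),"y",(a@f).min(),(a@f).max(),"z",np.median(a[:,2]),u[s].min(),u[s].max())
# tilt of the plate
A=np.c_[q@e,q@f,np.ones(len(q))];print(np.linalg.lstsq(A,q[:,2],rcond=None)[0])
```

```text
wrist cam T [[0.223, -0.942, -0.249, 0.498], [-0.975, -0.215, -0.058, -0.211], [0.001, 0.256, -0.967, 0.383], [0.0, 0.0, 0.0, 1.0]]
182 393 x 0.0387762202089869 y -0.09202667503945428 0.08781785994551686 z -0.004893045781333177 86 479
184 393 x 0.03785779102775221 y -0.09129110223866037 0.08773578988657497 z -0.004770508390813694 86 479
190 391 x 0.035070447900581316 y -0.09188355073735992 0.08805259720041492 z -0.004826967616130162 87 478
200 390 x 0.030363130444779295 y -0.09183423589425964 0.08859954943859609 z -0.004681905938431152 88 477
220 347 x 0.02079734240422239 y -0.09161308622552311 0.08761730623875266 z -0.004665734722426318 91 474
[-0.00032263 -0.00038769 -0.00468256]
```

```bash
python3 -m pendant '[{"dp":[0.07,0,0],"rotation":[0,0.021,0],"jaw":0},{"dp":[0.13,0,0.05],"rotation":[0,0.042,0],"jaw":0},{"dp":[0.2,0,0.15],"rotation":[0,0.063,0],"jaw":0},{"dp":[0.26,0.03,0.28],"rotation":[0,0.083,0],"jaw":0},{"dp":[0.26,0.03,0.28],"rotation":[0,0.083,0],"jaw":0},{"dp":[0.26,0.03,0.28],"rotation":[0,0.083,0],"jaw":0}]'
python3 - <<'E'
from h import *
from bench import r,camera
go([.505,-.2305,.125],12.46,30)
c=camera("wrist");np.savez("w3.npz",**c);cv2.imwrite("pics/w3.png",c["image"][:,:,::-1])
go([.505,-.2305,.125],12.46,30)
E
```

```text
time: 6.32
ee_pos: [0.4723, -0.2176, 0.1822]
eef_rot: [0.96, 0.113, 0.255, -0.03]
ft_force: [0.2, 0.5, -2.3]
width: 0.0159
grip_force: 55.0
t 6.33 pos [ 0.4723 -0.2176  0.1822] dp [-0.022  0.134  0.426] rot [-0.0013  0.0006  0.0022] F [ 0.2  0.5 -2.3] w 0.0159
t 6.38 pos [ 0.4726 -0.2179  0.1826] dp [-0.026  0.132  0.428] rot [-0.0012  0.0005  0.0024] F [-0.3 -0.5 -4. ] w 0.0157
```

View pics/w3.png

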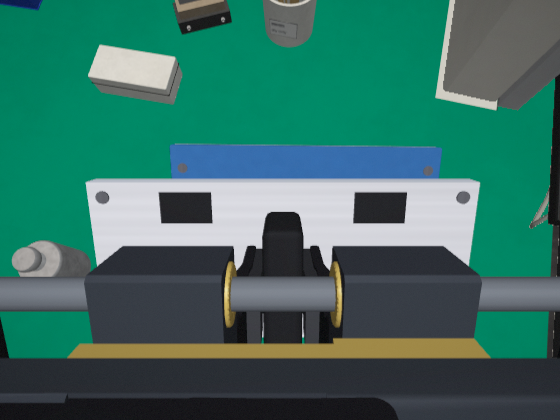

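The plate is tilted parallel to the face. The face's upper edge is visible above the plate, from (172,145) to (439,148).

Run:
```python
from h import *
c=dict(np.load("w3.npz"));W=world(c);v,u=np.mgrid[:420,:560];hsv=cv2.cvtColor(c["image"],cv2.COLOR_RGB2HSV)
ex=np.array([.84643,.187,.49859]);ey=np.array([-.21573,.97645,0]);n=np.array([-.48685,-.10756,.86684]);d=-.18593
T=np.array([.4724,-.2177,.1823]);X,Y,Z=W@ex,W@ey,W@n
print("TCP face",T@ex-.4467,T@ey+.334,T@n-d)
m=(v>175)&(v<230)&(abs(Z-T@n+.0045)<.006)
print("plate z",np.median(Z[m])-d)
for row in(182,186,195,210):
    s=m&(v==row);print(row,"x",np.median(X[s])-.4467,"y",Y[s].min()+.334,Y[s].max()+.334,(Y[s].min()+Y[s].max())/2+.334)
s=m&(v<184);print("far edge x max",np.percentile(X[s],99)-.4467)
A=np.c_[X[m],Y[m],np.ones(m.sum())];print("plate slope x,y",np.linalg.lstsq(A,Z[m],rcond=None)[0][:2]);
col=np.median(X[s&(u>100)&(u<150)])-np.median(X[s&(u>420)&(u<470)]);print("far edge yaw diff",col)
b=(v<178)&(v>140)&(u>160)&(u<450)&(hsv[...,0]>100)&(hsv[...,0]<125)&(hsv[...,1]>120)
print("face z",np.median(Z[b])-d,"y",Y[b].min()+.334,Y[b].max()+.334,"x max",np.percentile(X[b],99)-.4467)
```

```text
TCP face 0.003336589000000001 0.019515983000000015 0.13738280400000003
plate z 0.13288529004555924
182 x 0.04298557703222311 y -0.06963047621026458 0.10959906415447196 0.019984293972103717
186 x 0.04126406666412935 y -0.07019321119015748 0.10929965444798692 0.019553221628914708
195 x 0.03706945436027104 y -0.07012381587858313 0.11001194835472669 0.019944066238071767
210 x 0.029956354273118824 y -0.0699774916230484 0.10926470510198155 0.01964360673946658
far edge x max 0.044182646951204885
plate slope x,y [-0.03167308  0.00578402]
far edge yaw diff -0.0019320441619253281
face z -0.0001629510005380086 y -0.14021136870642714 0.11194132651682026 x max 0.048857958385914224
```

```bash
cat >> h.py <<'E'
ex=np.array([.84643,.187,.49859]);ey=np.array([-.21573,.97645,0]);n=np.array([-.48685,-.10756,.86684]);d=-.18593
def st(x,y,z,p=None):
    from bench import r
    s=r.read_state();Rc=R.from_quat(s["eef_rot"]);T=s["ee_pos"];F=s["ft_force"]
    p=ex*(.4467+x/1000)+ey*(-.334+y/1000)+n*(d+z/1000)
    print("t",round(s["time"],2),"face mm",np.round([(T@ex-.4467)*1e3,(T@ey+.334)*1e3,(T@n-d)*1e3],2),"F face",np.round([F@ex,F@ey,F@n],1),"M",np.round([s["torque"]@ex,s["torque"]@ey,s["torque"]@n],2),"dp",(Rc.inv().apply(p-T)/.15).round(4),"tool rv",(R.from_matrix(np.c_[ex,-ey,-n]).inv()*Rc).as_rotvec(degrees=True).round(2),"w",round(s["width"],4))
def plate(name):
    from bench import camera,r
    T=r.read_state()["ee_pos"];c=camera("wrist");np.savez(name+".npz",**c);W=world(c);v,u=np.mgrid[:420,:560];X,Y,Z=W@ex-.4467,W@ey+.334,W@n-d
    t=np.array([T@ex-.4467,T@ey+.334,T@n-d])
    m=(v>175)&(v<230)&(abs(Z-t[2]+.0045)<.005)
    s=m&(v<195);A=np.c_[X[m],Y[m],np.ones(m.sum())];q=np.linalg.lstsq(A,Z[m],rcond=None)[0]
    e=[np.percentile(X[s&(u>a)&(u<a+50)],99) for a in(100,420)]
    print("plate centre x,y mm",np.round([1e3*np.mean(e)-40,1e3*np.mean([(Y[m&(v==k)].min()+Y[m&(v==k)].max())/2 for k in(186,195,205,210)])],2),"underside z at centre",round(1e3*q[2]-10,2),"slopes deg",np.degrees(q[:2]).round(2),"yaw deg",round(np.degrees((e[1]-e[0])/.145),2),"rel TCP",np.round(1e3*np.mean(e)-40-1e3*t[0],2),(1e3*q[2]-10-1e3*t[2]).round(2))
E
python3 -m pendant '[{"dp":[-0.01,0.04,0.1],"rotation":[-0.0012,0.0055,0.0023],"jaw":0},{"dp":[-0.02,0.09,0.25],"rotation":[-0.0012,0.0055,0.0023],"jaw":0},{"dp":[-0.025,0.132,0.4],"rotation":[-0.0012,0.0055,0.0023],"jaw":0},{"dp":[-0.025,0.132,0.5],"rotation":[-0.0012,0.0055,0.0023],"jaw":0},{"dp":[-0.025,0.132,0.55],"rotation":[-0.0012,0.0055,0.0023],"jaw":0},{"dp":[-0.025,0.132,0.55],"rotation":[-0.0012,0.0055,0.0023],"jaw":0},{"dp":[-0.025,0.132,0.55],"rotation":[-0.0012,0.0055,0.0023],"jaw":0},{"dp":[-0.025,0.132,0.55],"rotation":[-0.0012,0.0055,0.0023],"jaw":0}]'
python3 -c "
from h import *
plate('w4')
st(-.5,-.3,40)"
```

```text
time: 7.38
ee_pos: [0.5128, -0.2298, 0.1085]
eef_rot: [0.956, 0.103, 0.273, -0.029]
ft_force: [0.5, 0.2, -3.9]
width: 0.0154
grip_force: 55.0
plate centre x,y mm [-1.28 -1.61] underside z at centre 41.64 slopes deg [-0.08 -0.16] yaw deg -0.21 rel TCP 0.23 -13.42
t 7.42 face mm [-1.58 -0.95 54.98] F face [-1.5 -0.4 -3.2] M [0.02 1.03 0.01] dp [ 0.0037 -0.0045  0.1001] tool rv [-0.08  1.97  0.14] w 0.0156
```

```bash
python3 -m pendant '[{"dp":[0.0045,-0.0085,0.05],"rotation":[0,0,0],"jaw":0},{"dp":[0.0045,-0.0085,0.1],"rotation":[0,0,0],"jaw":0},{"dp":[0.0045,-0.0085,0.115],"rotation":[0,0,0],"jaw":0},{"dp":[0.0045,-0.0085,0.115],"rotation":[0,0,0],"jaw":0},{"dp":[0.0045,-0.0085,0.115],"rotation":[0,0,0],"jaw":0},{"dp":[0.0045,-0.0085,0.115],"rotation":[0,0,0],"jaw":0}]'
python3 -c "
from h import *
plate('w5')
st(-.3,0,30)"
```

```text
time: 8.18
ee_pos: [0.5219, -0.2262, 0.0938]
eef_rot: [0.956, 0.103, 0.273, -0.03]
ft_force: [-0.0, 0.4, -3.0]
width: 0.0157
grip_force: 55.0
plate centre x,y mm [-0.25 -0.2 ] underside z at centre 23.97 slopes deg [ 0.02 -0.13] yaw deg -0.23 rel TCP 0.23 -13.45
t 8.22 face mm [-0.43  0.49 37.43] F face [-1.6  0.8 -2. ] M [ 0.01  1.   -0.03] dp [-0.0008  0.0032  0.0496] tool rv [-0.05  1.96  0.15] w 0.0156
```

```bash
python3 -m pendant '[{"dp":[0,0,0.015],"rotation":[0,0,0],"jaw":0},{"dp":[-0.0004,-0.001,0.03],"rotation":[0,0,0],"jaw":0},{"dp":[-0.0006,-0.001,0.045],"rotation":[0,0,0],"jaw":0},{"dp":[-0.0008,-0.001,0.06],"rotation":[0,0,0],"jaw":0},{"dp":[-0.0008,-0.001,0.06],"rotation":[0,0,0],"jaw":0}]'
python3 -c "
from h import *
plate('w6')
st(-.3,0,20)"
```

```text
time: 8.85
ee_pos: [0.5264, -0.225, 0.0856]
eef_rot: [0.956, 0.103, 0.273, -0.03]
ft_force: [-0.4, -0.8, -4.9]
width: 0.0153
grip_force: 55.0
plate centre x,y mm [-0.44  0.09] underside z at centre 14.65 slopes deg [-0.09 -0.14] yaw deg -0.08 rel TCP 0.12 -13.45
t 8.9 face mm [-0.52  0.78 28.17] F face [-2.9 -0.2 -3.5] M [-0.23  1.33  0.09] dp [-0.0003  0.0052  0.0545] tool rv [-0.02  1.94  0.15] w 0.0154
```

```bash
python3 -m pendant '[{"dp":[-0.0002,0,0.015],"rotation":[0,0,0],"jaw":0},{"dp":[-0.0005,0,0.03],"rotation":[0,0,0],"jaw":0},{"dp":[-0.0008,0,0.045],"rotation":[0,0,0],"jaw":0},{"dp":[-0.0012,0,0.065],"rotation":[0,0,0],"jaw":0},{"dp":[-0.0012,0,0.065],"rotation":[0,0,0],"jaw":0}]'
python3 -c "
from h import *
plate('w7')
st(-.3,0,13.5)"
```

```text
time: 9.52
ee_pos: [0.5313, -0.2239, 0.0772]
eef_rot: [0.956, 0.103, 0.273, -0.03]
ft_force: [-0.2, -1.9, -6.0]
width: 0.0155
grip_force: 55.0
plate centre x,y mm [-0.22  0.26] underside z at centre 4.87 slopes deg [-0.16 -0.19] yaw deg 0.0 rel TCP 0.12 -13.41
t 9.57 face mm [-0.34  0.76 18.35] F face [-4.2 -2.1 -4.6] M [-0.53  1.6   0.15] dp [-0.0008  0.0051  0.0324] tool rv [-0.03  1.94  0.16] w 0.0155
```

```bash
python3 -m pendant '[{"dp":[-0.002,0.002,0.015],"rotation":[0,0,0],"jaw":0},{"dp":[-0.0025,0.003,0.028],"rotation":[0,0,0],"jaw":0},{"dp":[-0.0025,0.003,0.036],"rotation":[0,0,0],"jaw":0},{"dp":[-0.0025,0.003,0.04],"rotation":[0,0,0],"jaw":0},{"dp":[-0.0025,0.003,0.04],"rotation":[0,0,0],"jaw":0}]'
python3 -c "
from h import *
plate('w8')
st(-.3,0,13.5)"
```

```text
time: 10.2
ee_pos: [0.5342, -0.2236, 0.0739]
eef_rot: [0.956, 0.104, 0.273, -0.03]
ft_force: [-25.7, 5.2, 27.8]
width: 0.0154
grip_force: 55.0
plate centre x,y mm [ 0.01 -0.16] underside z at centre 0.42 slopes deg [-1.2  0. ] yaw deg -0.04 rel TCP -0.53 -13.53
t 10.25 face mm [ 0.55  0.43 13.96] F face [-6.6  9.7 38. ] M [2.36 2.27 0.18] dp [-0.0058  0.0029  0.0029] tool rv [-0.    1.99  0.09] w 0.0157
```

```bash
python3 -m pendant '[{"dp":[-0.002,0,-0.003],"rotation":[0,0.001,0],"jaw":0},{"dp":[-0.005,0.002,-0.003],"rotation":[0,0.003,0],"jaw":0},{"dp":[-0.006,0.002,0],"rotation":[0,0.0035,0],"jaw":0},{"dp":[-0.006,0.002,0.002],"rotation":[0,0.0035,0],"jaw":0},{"dp":[-0.006,0.002,0.002],"rotation":[0,0.0035,0],"jaw":0}]'
python3 -c "
from h import *
plate('w9')
st(-.3,0,13.5)"
```

```text
time: 10.88
ee_pos: [0.5346, -0.2235, 0.074]
eef_rot: [0.953, 0.104, 0.284, -0.031]
ft_force: [-26.3, 7.1, 34.5]
width: 0.0156
grip_force: 55.0
plate centre x,y mm [-0.03 -0.16] underside z at centre 0.39 slopes deg [-1.16 -0.01] yaw deg -0.04 rel TCP -0.92 -13.44
t 10.93 face mm [ 0.93  0.42 13.84] F face [-3.  13.  42.5] M [2.84 1.43 0.18] dp [-0.0083  0.0028  0.0018] tool rv [0.01 3.33 0.03] w 0.0153
```

Run:
```python
from h import *
for nm in("w7","w8","w9"):
    c=dict(np.load(nm+".npz"));W=world(c);v,u=np.mgrid[:420,:560];X,Y,Z=W@ex-.4467,W@ey+.334,W@n-d
    for row in(172,176,180,184,190,200,210,220,230,236):
        print(nm,row,*[f"({1e3*np.median(X[row,a:a+8]):.1f} {1e3*np.median(Z[row,a:a+8]):.1f})" for a in(120,230,320,440)])
c=dict(np.load("w9.npz"));cv2.imwrite("pics/w9.png",c["image"][:,:,::-1])
```

```text
w7 172 (42.9 -0.1) (42.7 0.2) (42.4 -0.6) (42.3 -0.4)
w7 176 (40.9 0.0) (40.7 -0.1) (40.6 0.1) (40.3 -0.1)
w7 180 (39.8 6.9) (39.8 8.4) (39.8 9.3) (39.7 10.2)
w7 184 (39.1 15.1) (38.9 15.3) (38.8 15.5) (38.6 15.7)
w7 190 (36.3 15.2) (36.0 14.7) (36.0 15.6) (35.7 15.1)
w7 200 (31.6 15.1) (31.5 15.1) (31.3 15.1) (31.1 15.1)
w7 210 (26.8 14.4) (26.7 14.9) (26.5 14.6) (26.3 15.2)
w7 220 (22.0 14.3) (21.8 14.4) (21.6 14.3) (21.3 14.2)
w7 230 (17.1 14.3) (16.9 14.5) (16.6 14.1) (16.5 14.5)
w7 236 (14.1 14.2) (13.9 14.1) (13.7 14.1) (13.6 14.7)
w8 172 (44.2 -0.2) (44.0 -0.3) (43.9 -0.3) (43.8 -0.3)
w8 176 (42.2 -0.1) (42.1 -0.3) (42.0 -0.2) (41.8 -0.3)
w8 180 (40.3 -0.4) (40.1 -0.6) (40.0 -0.1) (39.8 -0.4)
w8 184 (39.9 10.6) (39.6 9.8) (39.6 10.2) (39.4 10.1)
w8 190 (37.0 10.0) (36.8 9.6) (36.8 10.1) (36.5 9.5)
w8 200 (32.3 9.7) (32.1 9.8) (32.0 9.7) (31.9 10.0)
w8 210 (27.5 9.5) (27.4 9.7) (27.3 9.8) (27.2 10.0)
w8 220 (22.6 9.5) (22.6 9.9) (22.5 9.8) (22.4 10.1)
w8 230 (17.9 10.0) (17.6 9.4) (17.6 9.7) (17.4 9.9)
w8 236 (15.0 9.9) (14.8 10.0) (14.4 8.9) (14.5 10.0)
w9 172 (44.7 0.3) (44.5 -0.5) (44.5 0.1) (44.4 -0.2)
w9 176 (42.7 -0.4) (42.6 -0.5) (42.5 -0.1) (42.4 -0.4)
w9 180 (40.7 -0.2) (40.7 0.4) (40.6 -0.0) (40.5 0.2)
w9 184 (39.9 9.1) (39.9 9.6) (39.8 9.8) (39.8 10.0)
w9 190 (37.2 9.7) (37.1 9.7) (37.1 10.0) (36.9 9.8)
w9 200 (32.6 10.4) (32.4 9.8) (32.3 9.5) (32.2 9.8)
w9 210 (27.7 9.8) (27.6 9.6) (27.6 9.8) (27.5 9.6)
w9 220 (22.9 9.8) (22.8 9.7) (22.8 9.7) (22.7 9.9)
w9 230 (18.0 9.5) (18.0 9.9) (17.8 9.3) (17.8 9.8)
w9 236 (15.2 9.8) (15.2 10.1) (15.1 10.1) (14.9 9.9)
```

View pics/w9.png

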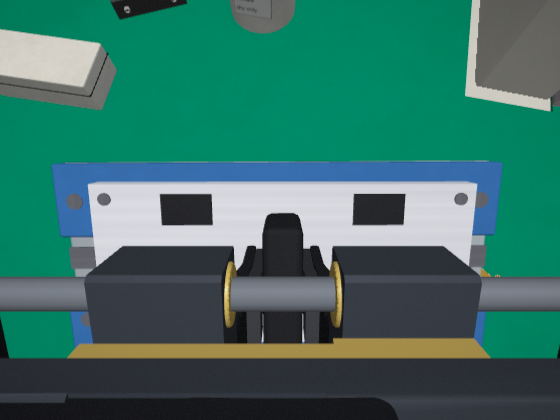

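The plate lies flat on the face: its top is 9.8 mm above the face everywhere, so it's home. The slope reading came from edge pixels. I'll relax the press and then release.

```bash
python3 -m pendant '[{"dp":[0,-0.003,0],"rotation":[0,-0.0015,0],"jaw":0},{"dp":[0.002,-0.005,-0.002],"rotation":[0,-0.0035,0],"jaw":0},{"dp":[0.002,-0.005,-0.003],"rotation":[0,-0.0035,0],"jaw":0},{"dp":[0.002,-0.005,-0.003],"rotation":[0,-0.0035,0],"jaw":0}]'
python3 -c "
from h import *
plate('w10')
st(0,0,13.5)"
```

```text
time: 11.42
ee_pos: [0.5344, -0.2236, 0.0739]
eef_rot: [0.956, 0.103, 0.274, -0.03]
ft_force: [-17.4, 3.2, 18.9]
width: 0.0156
grip_force: 55.0
plate centre x,y mm [ 0.01 -0.14] underside z at centre 0.44 slopes deg [-1.24  0.01] yaw deg -0.05 rel TCP -0.64 -13.43
t 11.47 face mm [ 0.65  0.42 13.86] F face [-4.3  7.3 25.1] M [1.55 0.72 0.14] dp [-0.0044  0.0028  0.0023] tool rv [-0.07  2.06  0.11] w 0.0157
```

```bash
python3 -m pendant '[{"dp":[0,0,-0.004],"rotation":[0,0,0],"jaw":0.4},{"dp":[0,0,-0.005],"rotation":[0,0,0],"jaw":0.5},{"dp":[0,0,-0.005],"rotation":[0,0,0],"jaw":0.5},{"dp":[0,0,-0.005],"rotation":[0,0,0],"jaw":0.5},{"dp":[0,0,-0.005],"rotation":[0,0,0],"jaw":0.5}]' 20
python3 -c "
from h import *
st(0,0,13.5)"
```

```text
time: 12.1
ee_pos: [0.5332, -0.2234, 0.0726]
eef_rot: [0.956, 0.103, 0.273, -0.03]
ft_force: [-0.0, 0.5, 0.0]
width: 0.043
grip_force: 0.0
t 12.1 face mm [-0.97  0.8  13.35] F face [ 0.1  0.5 -0. ] M [0.02 0.64 0.03] dp [ 0.0065  0.0053 -0.0008] tool rv [-0.03  1.96  0.15] w 0.043
```

```bash
python3 -m pendant '[{"dp":[0,0,-0.1],"rotation":[0,0,0],"jaw":0.5},{"dp":[0,0,-0.3],"rotation":[0,0,0],"jaw":0.5},{"dp":[0,0,-0.6],"rotation":[0,0,0],"jaw":0.5},{"dp":[0,0,-0.9],"rotation":[0,0,0],"jaw":0.5},{"dp":[0,0,-0.9],"rotation":[0,0,0],"jaw":0.5},{"dp":[0,0,-0.9],"rotation":[0,0,0],"jaw":0.5}]'
python3 - <<'E'
from h import *
from bench import camera,r
c=camera("wrist");W=world(c);v,u=np.mgrid[:420,:560];hsv=cv2.cvtColor(c["image"],cv2.COLOR_RGB2HSV);X,Y,Z=W@ex-.4467,W@ey+.334,W@n-d
m=(abs(Z-.01)<.003)&(abs(X)<.05)&(abs(Y)<.1)
A=np.c_[X[m],Y[m],np.ones(m.sum())];print("plate plane",np.linalg.lstsq(A,Z[m],rcond=None)[0],m.sum(),cv2.minAreaRect((np.c_[X[m],Y[m]]*1e3).astype(np.float32)))
cv2.imwrite("pics/w11.png",c["image"][:,:,::-1])
for a in("top","side"):
    t=camera(a);cv2.imwrite(f"pics/{a}1.png",t["image"][:,:,::-1])
    print(a,np.abs(t["image"].astype(int)-np.load(a+"0.npz")["image"]).max(-1)[155:290,270:325].mean())
E
```

```text
time: 12.85
ee_pos: [0.4633, -0.2388, 0.1876]
eef_rot: [0.956, 0.103, 0.273, -0.029]
ft_force: [-0.6, -0.1, 0.4]
width: 0.0433
grip_force: 0.0
plate plane [1.09020380e-03 4.76110430e-05 9.84431428e-03] 18183 ((-0.6390495300292969, -0.37989044189453125), (180.73898315429688, 80.08863830566406), 89.8073501586914)
top 2.11986531986532
side 50.81818181818182
```

View pics/w11.png

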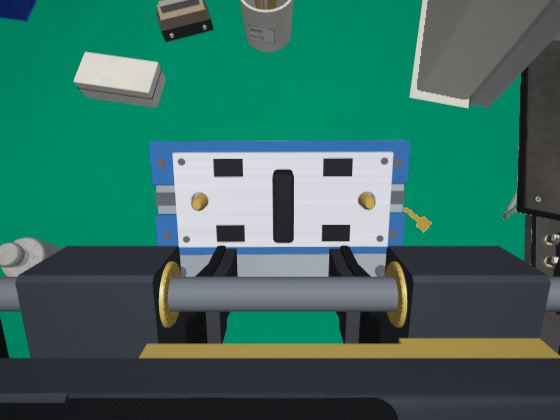

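View pics/side1.png

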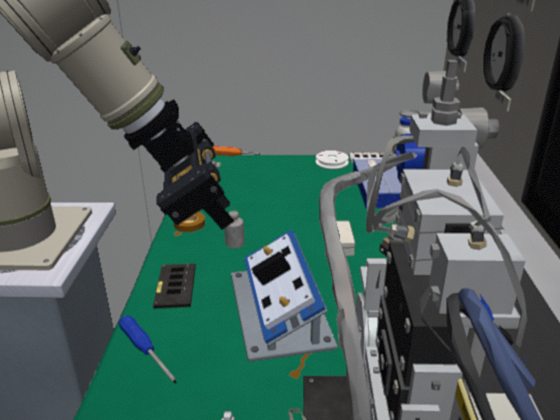

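Both brass pins stand through the holes, at (199,201) and (367,201). The plate is flush, with its top 9.84 mm above the face and no tilt, and the gripper is clear. The box and weight haven't moved.

```bash
python3 -c "
from bench import r
print(r.close_job())"
```

```text
the job is handed in; nothing more can be done
None
```

The template plate hangs flush on both pins and has been released; the box and weight were not disturbed, and I handed the job in at about 13 s of the 61 s allowed.

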